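# Open the locked rocker bin and tip out the jar stoppers

### The job

Take the T-key from its wooden stand, set it into the lock on the bin's pillar and, pressing lightly, turn it gently back and forth until it drops home over the hidden driver; then turn it clockwise until the bolt is drawn, and leave it home in the lock. Pull the rocker bin forward by its side rod to its stop, so that all four ball stoppers roll into the catch tray. Do not force the key, and leave everything else where it stands.

Things in the scene. Friction and masses are not known exactly. Their poses are not given: they have to be found in the camera images.
- unit: Fixed stand of the rocker bin. Origin on the counter under the middle of the bin's hinge line, which is 105 mm up; x away from the front (the bin tips to -x), y along the hinge. Grey pillar 60 x 60 mm, 190 mm high, at x +30, y -140 mm, the lock on top. The bin's side rims (out to y +-95 mm) reach 230 mm up.
- lock_mouth (a point): Middle of the lock's round mouth on top of the pillar, 234 mm above the counter, axis vertical. Steel collar: bore 23 mm across, widening to a funnel about 32 mm across over the top 10 mm; outside 43 mm. The collar does not turn; its axes are the stand's.
- lock_seat (a point): Floor of the lock on the same axis, 44 mm below the mouth (190 mm above the counter), axes as the stand. A key that is home has its foot on this floor; turning it then turns the blade and draws the bolt. The bolt is clear of the bin once the blade stands over 0.85 rad clockwise (seen from above) of this x axis; stops at 1.25 rad clockwise and 0.65 anticlockwise. It stays where left.
- blade_top (a point): Top of the driver blade, 10 mm above the lock floor, hidden under a dark dust flap (no resistance). Blade 18 mm long, 4 mm thick, rounded top. Its direction is unknown: at first anywhere within 0.55 rad either side of the stand's x axis. A key turned away from it rests on top; with its bar within about 0.12 rad of the blade it drops home under a light push. It holds against 0.1 N m.
- key: T-key, 140 g, upright in the stand, foot down. Origin: middle of its foot; z up along the shank; x along the grip bar. Forked foot 14 x 13.8 mm, 12.5 mm deep, its slot 5.8 mm wide running along x, so the slot lies in line with the bar. Round shank 19 mm across up to 70 mm. The bearing is symmetric by a half turn.
- key_bar (a point): Middle of the key's steel grip bar, 79 mm above its foot. The bar is 66 mm long (key's x), 12 mm thick (key's y), 18 mm high (70 to 88 mm above the foot).
- stand_top (a point): Top middle of the wooden key stand, a fixed block 80 x 80 x 36 mm with a hole 24.5 mm across and 28 mm deep. The key stands loosely in it, foot 28 mm below this point; lift it at least 40 mm to clear.
- bin (a joint): Tilt of the rocker bin about the hinge line, rad: 0 shut (leaning back), 1.15 at its forward stop, tipped towards -x of the stand. Stiff hinge, about 0.1 N m friction; past half way it tends to fall forward and then stays at the stop. While bolted it moves less than 0.1 rad. Bin: open-fronted steel chute, 130 mm wide inside, balls at its back.
- rod (a point): Point to hold on the bin's side rod: a round steel rod 12 mm thick along the stand's y axis, free from y +73 to +159 mm, this point at y +130 mm. Shut, it is straight above the hinge line at 110 mm radius (215 mm above the counter); at the stop it has swung in an arc 100 mm towards -x and down to 150 mm. It may turn in the fingers.
- tray: Catch tray fixed to the stand, in front of the bin (centre at stand x -160 mm), 190 x 190 mm outside, walls 4 mm thick and 45 mm high, floor 6 mm thick. Origin under its centre, axes as the stand.
- ball0_center (a point): Centre of a white porcelain ball stopper, 28 mm across, 30 g, lying at the back of the bin
- ball1_center (a point): Centre of a white porcelain ball stopper, 28 mm across, 30 g, lying at the back of the bin
- ball2_center (a point): Centre of a white porcelain ball stopper, 28 mm across, 30 g, lying at the back of the bin
- ball3_center (a point): Centre of a white porcelain ball stopper, 28 mm across, 30 g, lying at the back of the bin
- syrup0: amber syrup bottle, 62 mm wide, 200 mm tall; bystander
- syrup1: second amber syrup bottle, 62 mm wide, 200 mm tall; bystander
- jar: glass jar with steel cap, 72 mm wide, 90 mm tall; bystander
- dish: blue ceramic bowl, 110 mm wide, 60 mm tall; bystander
- cup: white ceramic cup, 74 mm wide, 85 mm tall; bystander
- napkins: wooden block-shaped napkin box, 110 x 130 x 90 mm; bystander
- spoon: spoon with a wooden handle, lying flat, 170 mm long; bystander

How it is judged:
By the outcome, as a careful person would: the job done as asked, in the order asked, and still so for the second after the job is handed in, with the robot touching nothing.
It also fails if it takes over 61 s, if anything falls off the work surface, if the arm or the gripper's body presses on something with over 40 N, if the wrist force passes 120 N, or if a joint passes its speed limit or range.

### The arm

A 6-joint arm with a two-finger parallel gripper is mounted at the origin on the work surface. World frame = base frame: x ahead of the robot, y to its left, z up, the work surface at z = 0. Lengths are in m, angles in rad, forces in N, time in s.
With the tool pointing down it reaches from about 0.325 to 0.9 m from the base axis. Payload 6.1 kg.
Tool frame: the origin (TCP) lies midway between the tips of the shut fingers; the grasp point (between the pads) lies 19 mm behind it; z points along the fingers, y is the direction in which the jaws open and shut (so a half turn about z gives the same grasp; the last joint's range is limited). The gripper opens to 87 mm and grips with 3 to 60 N. Pads are 19 mm wide; open, the fingers measure 117 mm over their backs; the gripper's body (75 mm by 190 mm) begins 51 mm behind the grasp point.
Start: joints at [1.039, 0.22, 1.526, -0, 1.395, -0.126], TCP at [0.247, 0.574, 0.223] pointing down, gripper open.
Joint ranges: [-2.98, 2.98], [-0.91, 2.08], [0.09, 2.57], [-1.24, 4.39], [0.2, 2.65], [-2.68, 2.68]. Speed limits (rad/s): [2.57, 2.57, 3.01, 3.14, 3.14, 3.14].

### API

Orientations are given as a unit quaternion [x, y, z, w].
In Python, from cell import state, get_image, hand_in, outline_of gives the robot as it stands.
- The arm moves only by the tool jog_arm, never from a script. Its argument "motion" is a list of rows, each a list of 3 entries, a list of its own where there are three numbers: the shift along the tool's x, y, z in units of 25 mm (1.0 is 25 mm), then the turn, a rotation vector about the tool's x, y, z in units of 6 degrees (1.0 is 6 degrees), then the closure in counts, from 0 (fully open) to 255 (shut). A call has 1 to 10 rows; each row is the pose to reach, as a shift and turn from the pose commanded when the call began, along the tool's axes at that moment; what a row does not reach only later rows make up. A row lasts 1/12 s, in which the tool goes at most 41.7 mm and 7.16 degrees, less where a joint would pass 70% of its speed; a pose out of reach is approached as far as the arm can. A call with a gripper value outside its range is refused whole. The fingers move at their own pace and stop on an object; the grip force is fixed at half the most. Time passes only in rows, so rows that repeat a pose let the fingers close. It gives the time, the measured TCP pose, the force and the opening at its end, in the units of the state.
- state(): the state, without advancing time (a new reading comes with each control period).
- get_image(name): name is "scene" or "top" or "wrist"; returns a dict with "color" (480x640x3 uint8, blue, green, red), "fx", "fy", "cx", "cy" (pixels), "xyz" and "attitude" of the camera in the world; the wrist camera has in their place "hand_eye" (4x4, takes a point from camera to tool coordinates, whose origin is the TCP and whose axes are the flange's). Camera axes: x right, y up, looking along -z (the intrinsics and any distortion apply to the point x, -y, -z); pixel columns grow to the right and rows downward; lengths in m; the calibration is good to about 2 mm. A picture is of the moment at which its call begins: read the wrist's pose just before it. There is no depth.
- hand_in(): hands the job in, once; it reports no verdict.
Trained networks look in a picture, given as the dict that the camera call returned (one of the last four; its "shot" number tells which), for a name from the list of things; names that differ only in an ending like _2 or _b are one class to them, and where a whole thing is asked for, a point or a joint stands for the part that bears it (a point fixed in the world has none). Each returns a list of dicts, best first, with "conf" (0 to 1); they miss things now and then, are a little off and sometimes report something else, mostly with a low value. They report only what shows in the picture. A call takes as long as a camera call.
- outline_of(picture, query): "mask" (480x640 bool, what is visible of it) and "rect" ([left, top, width, height] in pixels, round what is visible of it).
The state is a dict: "clock": time; "joint_pos": joint angles; "qd": joint speeds; "effort": joint torques, N m; "position": TCP position; "ee_rot": TCP orientation; "wrist_force": force on the tool from outside, world axes, zero at the start; "torque": the same for the moment, N m; "gripper_width": finger opening in m.
Only numpy, scipy, OpenCV 4.12 (cv2) and the standard library are available. Lean on these libraries where they do the work, as an engineer would, in place of code of your own. Each camera call takes 0.05 s, during which the arm holds its last target.

## Working session

There is one attempt and no reset: what is moved stays moved. The work goes in short steps, Python scripts to look and compute and a tool call to move; the robot and the scene stay as the last step left them, time stands still between calls to the robot, and variables do not carry over. Pictures are saved under pics/ and viewed, and the job is handed in when it is done.

Besides the shell and the picture viewer there is one more tool, called after "Request:" by a JSON object that holds its "fn" and its "kwargs", one argument or row to a line. jog_arm: Moves the arm, as the interface text tells. Its arguments: {"type":"object","properties":{"motion":{"type":"array","items":{"type":"array"}}},"required":["motion"]}

```bash
ls; mkdir -p pics; python3 - <<'E'
from cell import *
import cv2,pickle
print(state())
for n in ["scene","top","wrist"]:
    d=get_image(n); cv2.imwrite(f"pics/{n}0.png",d["color"]); pickle.dump(d,open(f"{n}0.pkl","wb"))
    print(n,{k:v for k,v in d.items() if k!="color"})
    for q in ["unit","key","stand_top","tray","bin","rod","lock_mouth","ball0_center"]:
        try:
            r=outline_of(d,q); print(q,[(round(x["conf"],2),x["rect"]) for x in r])
        except Exception as e: print(q,e)
E
```

```text
pics
{'clock': 0.0, 'joint_pos': array([ 1.03889491e+00,  2.21203954e-01,  1.52762266e+00, -8.10216816e-06,
        1.39467246e+00, -1.26094166e-01]), 'qd': array([-8.14193385e-04,  1.10380165e-03, -9.76833601e-05,  2.93710424e-06,
        5.98583410e-04, -5.32023768e-04]), 'effort': array([ 1.40728520e-03, -4.94571841e+01, -3.87398565e+01,  7.01271161e-02,
        5.61049324e-02, -1.52241746e-04]), 'position': array([0.24641311, 0.57370366, 0.22144486]), 'ee_rot': array([ 2.01513446e-01,  9.79485284e-01, -9.03378304e-04, -3.04204554e-04]), 'wrist_force': array([ 0.67036347,  1.34378254, -0.00791228]), 'torque': array([-0.03663184, -0.0226697 , -0.00847263]), 'gripper_width': 0.08697337925329848}
scene {'fx': 435.35431551210314, 'fy': 435.35431551210314, 'cx': 316.5946598667935, 'cy': 233.99347055398638, 'xyz': array([ 1.08122385, -0.1363328 ,  0.93697072]), 'attitude': array([0.22772316, 0.1664783 , 0.5625886 , 0.77712367]), 'shot': 1}
unit [(0.7, [275.3, 156.3, 155.0, 144.9])]
key [(0.74, [135.5, 253.5, 15.5, 28.0]), (0.68, [332.8, 243.1, 12.7, 9.7]), (0.21, [298.0, 157.8, 72.2, 69
[... 909 characters left out ...]
4.4])]
rod [(0.94, [197.2, 189.9, 114.3, 77.6])]
lock_mouth [(0.59, [194.1, 186.9, 148.4, 149.3])]
ball0_center [(0.66, [285.4, 213.7, 7.7, 9.4])]
wrist {'fx': 394.3558242704187, 'fy': 394.3558242704187, 'cx': 322.29714516500593, 'cy': 242.00552371456848, 'hand_eye': array([[ 8.17346461e-04,  9.53238059e-01,  3.02219348e-01,
         8.31506498e-02],
       [ 9.99999666e-01, -7.75094543e-04, -2.59733768e-04,
         7.92194854e-05],
       [-1.33395459e-05,  3.02219459e-01, -9.53238374e-01,
        -1.62410752e-01],
       [ 0.00000000e+00,  0.00000000e+00,  0.00000000e+00,
         1.00000000e+00]]), 'shot': 3}
unit []
key []
stand_top []
tray []
bin []
rod []
lock_mouth []
ball0_center []
```

```bash
python3 - <<'E'
import cv2
a=cv2.imread("pics/top0.png"); cv2.imwrite("pics/top0z.png",cv2.resize(a[170:350,170:490],None,fx=2.5,fy=2.5,interpolation=cv2.INTER_CUBIC))
a=cv2.imread("pics/scene0.png"); cv2.imwrite("pics/scene0z.png",cv2.resize(a[140:320,260:450],None,fx=3.2,fy=3.2,interpolation=cv2.INTER_CUBIC))
E
```

```text
(no output)
```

View pics/top0.png

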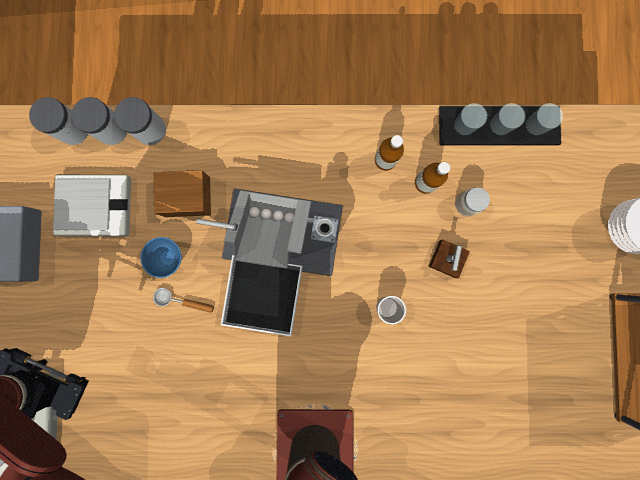

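View pics/scene0.png

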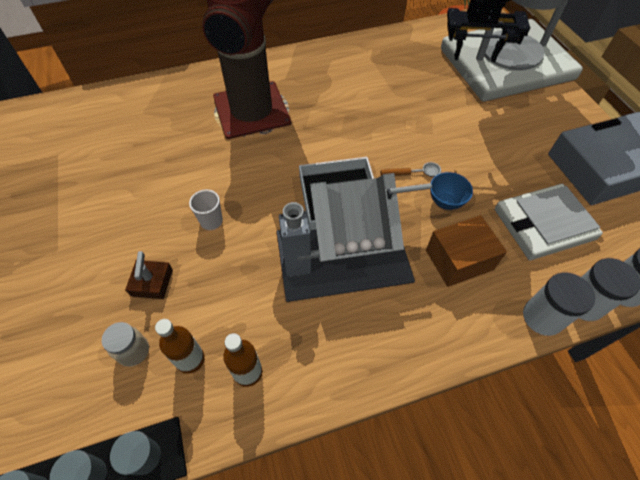

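```bash
sleep 0
```

```text
(no output)
```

View pics/top0z.png

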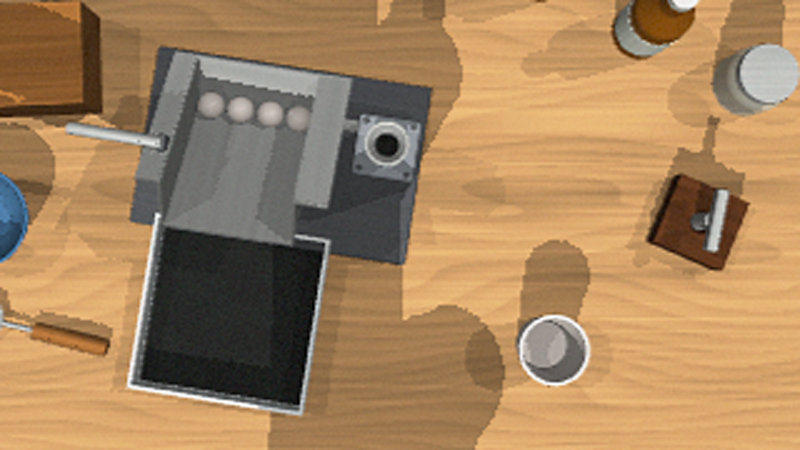

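View pics/scene0z.png

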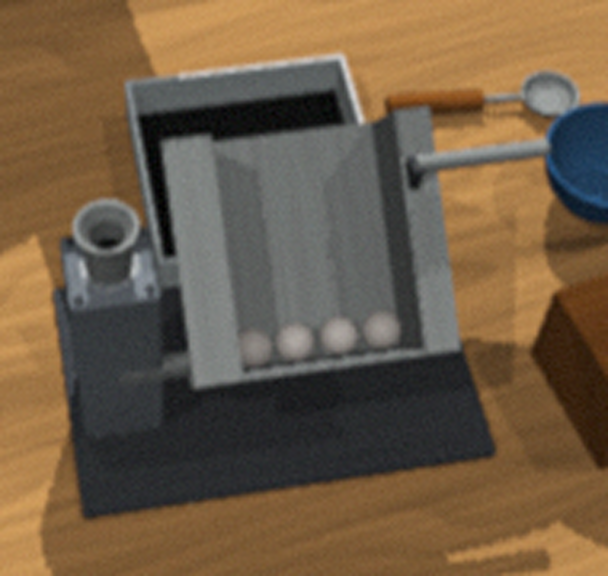

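The top view shows the lock mouth at about (325,228), the key bar at (457,258), the rod running from (197,221) to (236,227) and the balls at the back of the bin near (270,213). The front of the bin and the tray face the robot.

```bash
cat > h.py <<'E'
import numpy as np, cv2, pickle
from scipy.spatial.transform import Rotation as R
def ray(d,u,v,st=None):
    p=np.array([(u-d["cx"])/d["fx"],-(v-d["cy"])/d["fy"],-1.0])
    if "xyz" in d: return np.array(d["xyz"]),R.from_quat(d["attitude"]).apply(p)
    H=np.array(d["hand_eye"]); Rt=R.from_quat(st["ee_rot"])
    return Rt.apply(H[:3,3])+st["position"],Rt.apply(H[:3,:3]@p)
def atz(d,u,v,z,st=None):
    o,r=ray(d,u,v,st); return o+r*(z-o[2])/r[2]
def tri(rs):
    A=np.zeros((3,3));b=np.zeros(3)
    for o,r in rs:
        r=r/np.linalg.norm(r);P=np.eye(3)-np.outer(r,r);A+=P;b+=P@o
    x=np.linalg.solve(A,b)
    return x,[np.linalg.norm(np.cross(x-o,r/np.linalg.norm(r))) for o,r in rs]
def proj(d,X,st=None):
    X=np.atleast_2d(X)
    if "xyz" in d: c=R.from_quat(d["attitude"]).inv().apply(X-d["xyz"])
    else:
        H=np.array(d["hand_eye"]);t=R.from_quat(st["ee_rot"]).inv().apply(X-st["position"])
        c=(t-H[:3,3])@H[:3,:3]
    return np.c_[d["cx"]+d["fx"]*c[:,0]/-c[:,2],d["cy"]-d["fy"]*c[:,1]/-c[:,2]]
def go(st,pos,quat=None):
    "shift/turn from a pose in tool units"
    Rt=R.from_quat(st["ee_rot"]); s=Rt.inv().apply(np.array(pos)-st["position"])/0.025
    t=np.zeros(3) if quat is None else np.degrees((Rt.inv()*R.from_quat(quat)).as_rotvec())/6
    return s.round(3),t.round(3)
def down(yaw_y):
    "tool down, jaw (tool y) axis along world yaw angle; choose of two returned"
    out=[]
    for a in (yaw_y,yaw_y+np.pi):
        y=np.array([np.cos(a),np.sin(a),0]);z=np.array([0,0,-1.]);x=np.cross(y,z)
        out.append(R.from_matrix(np.c_[x,y,z]).as_quat())
    return out
E
python3 - <<'E'
from h import *
T=pickle.load(open("top0.pkl","rb"));S=pickle.load(open("scene0.pkl","rb"))
z=lambda u,v:(170+u/2.5,170+v/2.5)
print("mouth",tri([ray(T,*z(386,144)),ray(S,260+107/3.2,140+230/3.2)]), atz(T,*z(386,144),.234))
print("bar ends",atz(T,*z(724,190),.096),atz(T,*z(712,250),.096))
for c in [(680,173),(748,204),(719,270),(649,240)]: print("stand corner",atz(T,*z(*c),.036))
print("rod",atz(T,*z(163,142),.215),atz(T,*z(67,128),.215))
for c in [(155,215),(330,240),(300,412),(130,387)]: print("tray",atz(T,*z(*c),.045))
E
```

```text
mouth (array([ 0.57968009, -0.02319378,  0.22416932]), [np.float64(0.00033539221027326696), np.float64(0.00033539221027330664)]) [ 0.57872767 -0.02339187  0.234     ]
bar ends [ 0.54385089 -0.37440536  0.096     ] [ 0.48198266 -0.36089841  0.096     ]
stand corner [ 0.56528602 -0.34521093  0.036     ]
stand corner [ 0.53174089 -0.41817828  0.036     ]
stand corner [ 0.46042204 -0.38549229  0.036     ]
stand corner [ 0.49260156 -0.31054241  0.036     ]
rod [0.58203624 0.18538256 0.215     ] [0.5951123  0.27580331 0.215     ]
tray [0.51843115 0.22330988 0.045     ]
tray [0.49186862 0.03432246 0.045     ]
tray [0.30881431 0.06560288 0.045     ]
tray [0.33466656 0.24747783 0.045     ]
```

```bash
python3 - <<'E'
from h import *
from cell import state
s=state()
q=down(np.radians(77.7))
print(go(s,[.579,-.023,.33],q[0]))
print(go(s,[.35,.35,.33],q[0]))
E
```

```text
(array([-21.642, -16.703,  -4.298]), array([ 0.   , -0.   , -1.825]))
(array([-7.336, -6.61 , -4.298]), array([ 0.   , -0.   , -1.825]))
```

Request:
{"fn": "jog_arm", "kwargs": {
  "motion": [
    [[0, 0, -1.5], [0, 0, 0], 0],
    [[0, 0, -3], [0, 0, 0], 0],
    [[-0.6, -0.5, -4.3], [0, 0, -0.4], 0],
    [[-1.9, -1.4, -4.3], [0, 0, -1], 0],
    [[-3.2, -2.4, -4.3], [0, 0, -1.8], 0],
    [[-4.5, -3.4, -4.3], [0, 0, -1.8], 0],
    [[-5.8, -4.4, -4.3], [0, 0, -1.8], 0],
    [[-7.1, -5.4, -4.3], [0, 0, -1.8], 0],
    [[-8.4, -6.4, -4.3], [0, 0, -1.8], 0],
    [[-9.7, -7.4, -4.3], [0, 0, -1.8], 0]
  ]
}}

```text
clock: 2.18
position: [0.397, 0.3068, 0.3303]
ee_rot: [0.108, 0.994, 0.0, 0.0]
wrist_force: [0.6, 0.5, 0.7]
gripper_width: 0.087
```

```bash
python3 - <<'E'
from h import *
from cell import state
s=state()
q=down(np.radians(77.7))
print(s["clock"],s["position"],s["joint_pos"],s["qd"])
print(go(s,[.579,-.023,.33],q[0]))
E
```

```text
2.1833 [0.39698772 0.30677697 0.33032274] [ 5.00625080e-01 -1.29175156e-01  1.68881439e+00 -3.98416786e-05
  1.58111979e+00 -8.53225391e-01] [-0.99222489 -0.22238506  0.20156632 -0.00227254  0.01286106 -0.97957819]
(array([ -9.949, -11.315,   0.014]), array([ 0.005,  0.006, -0.022]))
```

Request:
{"fn": "jog_arm", "kwargs": {
  "motion": [
    [[-1.1, -1.2, 0], [0, 0, 0], 0],
    [[-2.2, -2.4, 0], [0, 0, 0], 0],
    [[-3.3, -3.6, 0], [0, 0, 0], 0],
    [[-4.4, -4.9, 0], [0, 0, 0], 0],
    [[-5.5, -6.2, 0], [0, 0, 0], 0],
    [[-6.6, -7.5, 0], [0, 0, 0], 0],
    [[-7.7, -8.8, 0], [0, 0, 0], 0],
    [[-8.8, -10.1, 0], [0, 0, 0], 0],
    [[-10, -11.3, 0], [0, 0, 0], 0],
    [[-10, -11.3, 0], [0, 0, 0], 0]
  ]
}}

```text
clock: 3.02
position: [0.5817, -0.0272, 0.3292]
ee_rot: [0.111, 0.994, -0.001, 0.0]
wrist_force: [-0.3, 0.9, -0.4]
gripper_width: 0.087
```

```bash
python3 - <<'E'
from h import *
from cell import *
s=state(); d=get_image("wrist"); pickle.dump((s,d),open("w1.pkl","wb")); cv2.imwrite("pics/w1.png",d["color"])
print(s["clock"],s["position"],abs(s["qd"]).max())
E
```

```text
3.0167 [ 0.58167007 -0.0271671   0.32918231] 0.04851405221139098
```

View pics/w1.png

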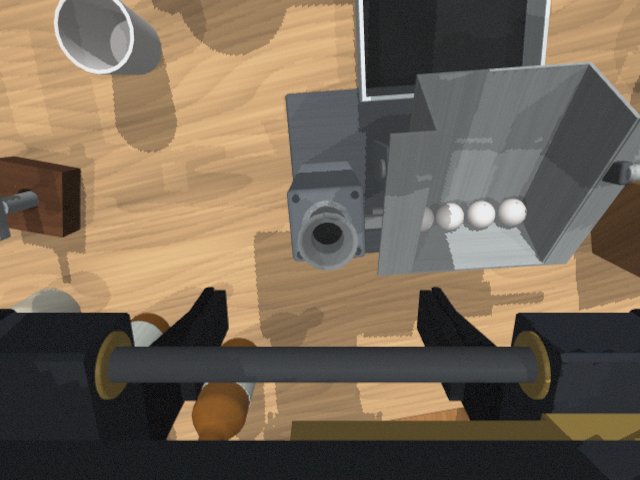

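The wrist view shows the lock collar, with its rim centred near (328,240). The pillar and bin are also visible, and the key stand is at the left edge. I'll zoom in to measure the collar.

```bash
python3 - <<'E'
from h import *
s,d=pickle.load(open("w1.pkl","rb"))
im=d["color"].copy()
mx=np.array([.579,-.0233,.234])
def draw(c,rad,z,col,im):
    a=np.linspace(0,2*np.pi,60);P=np.c_[c[0]+rad*np.cos(a),c[1]+rad*np.sin(a),0*a+z]
    p=proj(d,P,s); cv2.polylines(im,[np.round(((p-[280,150])*6)).astype(np.int32)],True,col,1)
z=cv2.resize(im[150:290,280:380],None,fx=6,fy=6,interpolation=cv2.INTER_CUBIC)
z=z[:600*2//2+240]
draw(mx,.016,.234,(0,0,255),z);draw(mx,.0215,.234,(0,255,0),z)
cv2.imwrite("pics/w1z.png",z[240:])
print(atz(d,328,240,.234,s))
E
```

```text
[ 0.5797157 -0.0228777  0.234    ]
```

View pics/w1z.png

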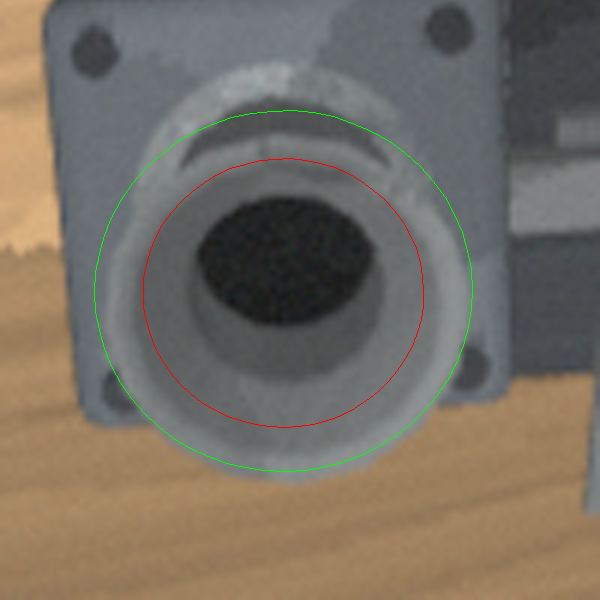

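```bash
python3 - <<'E'
from h import *
s,d=pickle.load(open("w1.pkl","rb"))
im=d["color"].copy()
z=cv2.resize(im[190:290,280:380],None,fx=6,fy=6,interpolation=cv2.INTER_CUBIC)
f=lambda p:np.round((p-[280,190])*6).astype(np.int32)
c=np.array([.5798,-.0226])
for rad,zz,col in [(.016,.234,(0,0,255)),(.0215,.234,(0,255,0)),(.0115,.224,(255,0,0)),(.0215,.190,(0,255,255))]:
    a=np.linspace(0,2*np.pi,60);P=np.c_[c[0]+rad*np.cos(a),c[1]+rad*np.sin(a),0*a+zz]
    cv2.polylines(z,[f(proj(d,P,s))],True,col,1)
y=np.radians(-8.2);x=np.array([np.cos(y),np.sin(y)]);yy=np.array([-x[1],x[0]])
P=[[*(c+.03*(i*x+j*yy)),.19] for i,j in [(1,1),(1,-1),(-1,-1),(-1,1)]]
cv2.polylines(z,[f(proj(d,P,s))],True,(255,0,255),1)
cv2.imwrite("pics/w1z2.png",z)
E
```

```text
(no output)
```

View pics/w1z2.png

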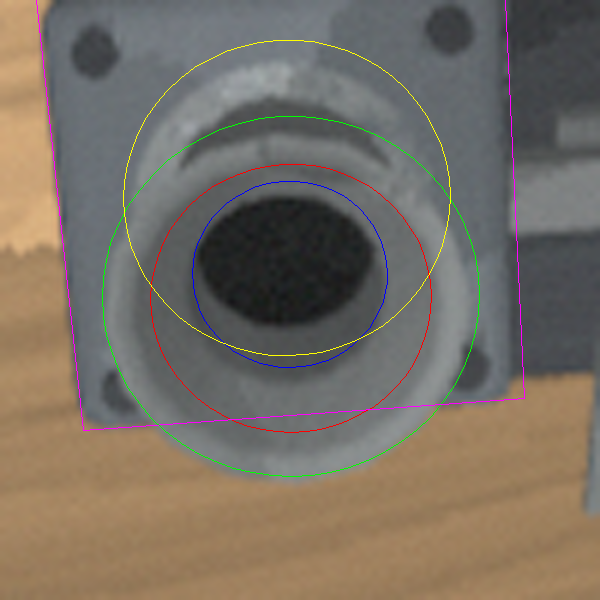

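```bash
python3 - <<'E'
from h import *
from cell import state
s=state()
q=down(np.radians(77.7))
print(go(s,[.513,-.3677,.24],q[0]))
E
```

```text
(array([ -0.373, -13.954,   3.578]), array([-0.01 , -0.006, -0.073]))
```

Request:
{"fn": "jog_arm", "kwargs": {
  "motion": [
    [[0, -1.5, 0], [0, 0, 0], 0],
    [[-0.1, -3.1, 0], [0, 0, 0], 0],
    [[-0.1, -4.7, 0], [0, 0, 0], 0],
    [[-0.2, -6.3, 0.2], [0, 0, 0], 0],
    [[-0.2, -7.9, 0.4], [0, 0, 0], 0],
    [[-0.3, -9.4, 0.8], [0, 0, 0], 0],
    [[-0.3, -10.9, 1.4], [0, 0, 0], 0],
    [[-0.4, -12.3, 2.2], [0, 0, 0], 0],
    [[-0.4, -13.5, 3], [0, 0, 0], 0],
    [[-0.4, -13.9, 3.6], [0, 0, 0], 0]
  ]
}}

```text
clock: 3.9
position: [0.513, -0.3651, 0.2383]
ee_rot: [0.11, 0.994, -0.0, -0.001]
wrist_force: [-0.7, -0.1, -0.5]
gripper_width: 0.0871
```

Request:
{"fn": "jog_arm", "kwargs": {
  "motion": [
    [[0, 0, 0], [0, 0, 0], 0],
    [[0, 0, 0], [0, 0, 0], 0]
  ]
}}

```text
clock: 4.07
position: [0.5142, -0.3614, 0.2392]
ee_rot: [0.109, 0.994, 0.001, -0.001]
wrist_force: [-0.2, 0.9, 0.3]
gripper_width: 0.0872
```

```bash
python3 - <<'E'
from h import *
from cell import *
s=state(); d=get_image("wrist"); pickle.dump((s,d),open("w2.pkl","wb"));im=d["color"].copy()
q=np.radians(-12.3);c=np.array([.513,-.3677]);x=np.array([np.cos(q),np.sin(q)]);y=np.array([-x[1],x[0]])
P=[[*(c+.033*i*x+.006*j*y),.096] for i,j in [(1,1),(1,-1),(-1,-1),(-1,1)]]
cv2.polylines(im,[np.round(proj(d,P,s)).astype(np.int32)],True,(255,0,255),1)
cv2.imwrite("pics/w2.png",im)
print(s["clock"],s["position"],abs(s["qd"]).max())
E
```

```text
4.0667 [ 0.51423663 -0.36137591  0.23921348] 0.0337679410959631
```

View pics/w2.png

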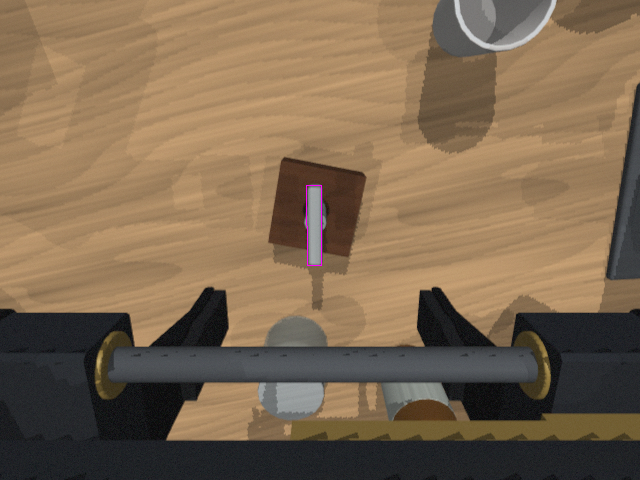

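The predicted bar outline (magenta) lies on the key bar at about (314,225). I'll zoom in to check the fit and yaw.

```bash
python3 - <<'E'
from h import *
s,d=pickle.load(open("w2.pkl","rb"))
im=d["color"];cv2.imwrite("pics/w2z.png",cv2.resize(im[170:280,270:370],None,fx=5,fy=5,interpolation=cv2.INTER_CUBIC))
E
```

```text
(no output)
```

View pics/w2z.png

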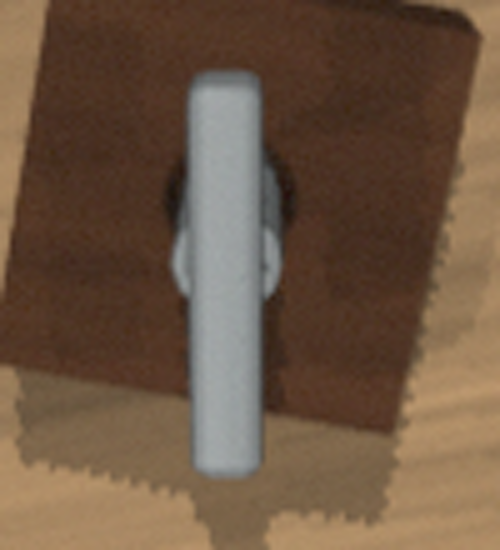

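```bash
python3 - <<'E'
from h import *
s,d=pickle.load(open("w2.pkl","rb"))
a=atz(d,270+225/5-.4,170+85/5-.4,.096,s);b=atz(d,270+227/5-.4,170+475/5-.4,.096,s);print(a,b,(a+b)/2,np.linalg.norm(a-b),np.degrees(np.arctan2((b-a)[1],(b-a)[0])))
from cell import state
s=state(); m=(a+b)/2
# grasp pt at bar mid z .087 -> TCP z .068
print(go(s,[m[0],m[1],.069],down(np.radians(90)+np.arctan2((b-a)[1],(b-a)[0]))[0]))
E
```

```text
[ 0.48200544 -0.36003509  0.096     ] [ 0.54530508 -0.37403295  0.096     ] [ 0.51365526 -0.36703402  0.096     ] 0.06482888093723867 -12.46951217830859
(array([ 0.01 , -0.241,  6.871]), array([0.006, 0.003, 0.01 ]))
```

Request:
{"fn": "jog_arm", "kwargs": {
  "motion": [
    [[0, -0.2, 1.5], [0, 0, 0], 60],
    [[0, -0.2, 3], [0, 0, 0], 100],
    [[0, -0.2, 4.4], [0, 0, 0], 110],
    [[0, -0.2, 5.4], [0, 0, 0], 110],
    [[0, -0.2, 6], [0, 0, 0], 110],
    [[0, -0.2, 6.3], [0, 0, 0], 110],
    [[0, -0.2, 6.3], [0, 0, 0], 110],
    [[0, -0.2, 6.3], [0, 0, 0], 110]
  ]
}}

```text
clock: 4.78
position: [0.515, -0.3673, 0.0845]
ee_rot: [0.108, 0.994, -0.001, 0.001]
wrist_force: [-0.5, -0.2, 0.6]
gripper_width: 0.0506
```

```bash
python3 - <<'E'
from h import *
from cell import *
s=state(); d=get_image("wrist"); pickle.dump((s,d),open("w3.pkl","wb"));im=d["color"].copy()
cv2.imwrite("pics/w3.png",im)
print(s["clock"],s["position"],s["wrist_force"],s["gripper_width"])
E
```

```text
4.7833 [ 0.51495433 -0.36733522  0.08451651] [-0.48914304 -0.23382866  0.58050818] 0.05057693137040769
```

View pics/w3.png

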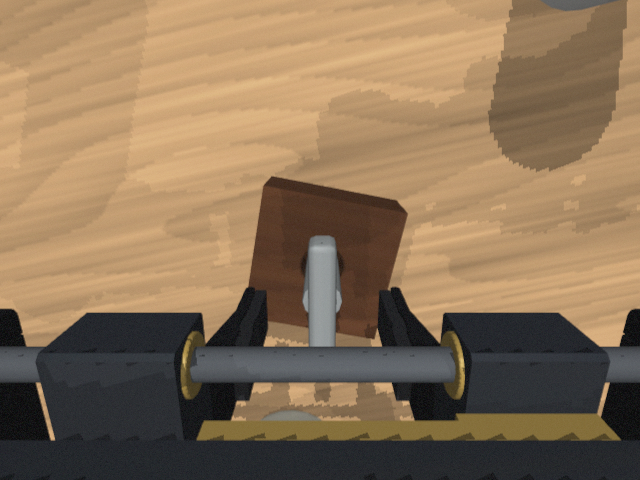

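The bar at column 322 lies midway between the fingertips (about 250 and 390). I'll lower slightly and close on it.

Request:
{"fn": "jog_arm", "kwargs": {
  "motion": [
    [[0, 0, 0.15], [0, 0, 0], 110],
    [[0, 0, 0.15], [0, 0, 0], 200],
    [[0, 0, 0.15], [0, 0, 0], 255],
    [[0, 0, 0.15], [0, 0, 0], 255],
    [[0, 0, 0.15], [0, 0, 0], 255],
    [[0, 0, 0.15], [0, 0, 0], 255],
    [[0, 0, 0.15], [0, 0, 0], 255]
  ]
}}

```text
clock: 5.42
position: [0.5135, -0.3677, 0.0788]
ee_rot: [0.108, 0.994, -0.0, 0.0]
wrist_force: [-0.4, 0.5, 0.1]
gripper_width: 0.0173
```

Request:
{"fn": "jog_arm", "kwargs": {
  "motion": [
    [[0, 0, -0.05], [0, 0, 0], 255],
    [[0, 0, -0.05], [0, 0, 0], 255]
  ]
}}

```text
clock: 5.58
position: [0.5134, -0.3676, 0.0801]
ee_rot: [0.108, 0.994, 0.0, -0.0]
wrist_force: [-0.5, -0.1, -0.1]
gripper_width: 0.012
```

Request:
{"fn": "jog_arm", "kwargs": {
  "motion": [
    [[0, 0, -0.7], [0, 0, 0], 255],
    [[0, 0, -1.5], [0, 0, 0], 255],
    [[0, 0, -2.7], [0, 0, 0], 255],
    [[0, 0, -4.2], [0, 0, 0], 255],
    [[0, 0, -5.7], [0, 0, 0], 255],
    [[0, 0, -7.2], [0, 0, 0], 255],
    [[0, 0, -8.6], [0, 0, 0], 255],
    [[0, 0.5, -9.6], [0, 0, 0], 255],
    [[0, 1.2, -10], [0, 0, 0], 255],
    [[0, 2.4, -10], [0, 0, 0], 255]
  ]
}}

```text
clock: 6.42
position: [0.527, -0.3105, 0.3333]
ee_rot: [0.11, 0.994, -0.002, 0.002]
wrist_force: [0.6, 0.3, -1.3]
gripper_width: 0.0118
```

```bash
python3 - <<'E'
from h import *
from cell import *
s=state(); 
print(s["clock"],s["position"],s["wrist_force"],s["gripper_width"])
print(go(s,[.580,-.023,.328],down(np.radians(90-12.47))[0]))
E
```

```text
6.4167 [ 0.52700212 -0.31046107  0.3332653 ] [ 0.59850848  0.29854796 -1.30533517] 0.011753652048827487
(array([ 0.442, 11.684,  0.172]), array([-0.03 ,  0.047, -0.023]))
```

Request:
{"fn": "jog_arm", "kwargs": {
  "motion": [
    [[0, 1.3, 0], [0, 0, 0], 255],
    [[0.1, 2.8, 0], [0, 0, 0], 255],
    [[0.1, 4.3, 0], [0, 0, 0], 255],
    [[0.2, 5.8, 0], [0, 0, 0], 255],
    [[0.3, 7.3, 0], [0, 0, 0], 255],
    [[0.4, 8.8, 0], [0, 0, 0], 255],
    [[0.4, 10.2, 0], [0, 0, 0], 255],
    [[0.4, 11.2, 0], [0, 0, 0], 255],
    [[0.4, 11.7, 0], [0, 0, 0], 255],
    [[0.4, 11.7, 0], [0, 0, 0], 255]
  ]
}}

```text
clock: 7.25
position: [0.5793, -0.0177, 0.3285]
ee_rot: [0.106, 0.994, 0.001, -0.001]
wrist_force: [0.2, -0.0, -1.3]
gripper_width: 0.0119
```

Request:
{"fn": "jog_arm", "kwargs": {
  "motion": [
    [[0, 0, 0], [0, 0, 0], 255],
    [[0, 0, 0], [0, 0, 0], 255]
  ]
}}

```text
clock: 7.42
position: [0.5793, -0.0219, 0.3293]
ee_rot: [0.109, 0.994, -0.0, -0.001]
wrist_force: [0.1, -0.3, -2.1]
gripper_width: 0.0115
```

```bash
python3 - <<'E'
from h import *
from cell import *
s=state(); d=get_image("wrist"); e=get_image("scene"); pickle.dump((s,d,e),open("w4.pkl","wb"))
cv2.imwrite("pics/w4.png",d["color"])
cv2.imwrite("pics/s4.png",cv2.resize(e["color"][130:310,230:430],None,fx=3,fy=3,interpolation=cv2.INTER_CUBIC))
print(s["clock"],s["position"],s["wrist_force"],s["gripper_width"])
print(go(s,[.580,-.023,.328],down(np.radians(90-12.47))[0]))
E
```

```text
7.4167 [ 0.57930412 -0.02193958  0.32929084] [ 0.08172104 -0.34981338 -2.1243447 ] 0.011536772251781402
(array([-0.036, -0.035,  0.052]), array([-0.007, -0.011, -0.001]))
```

View pics/w4.png

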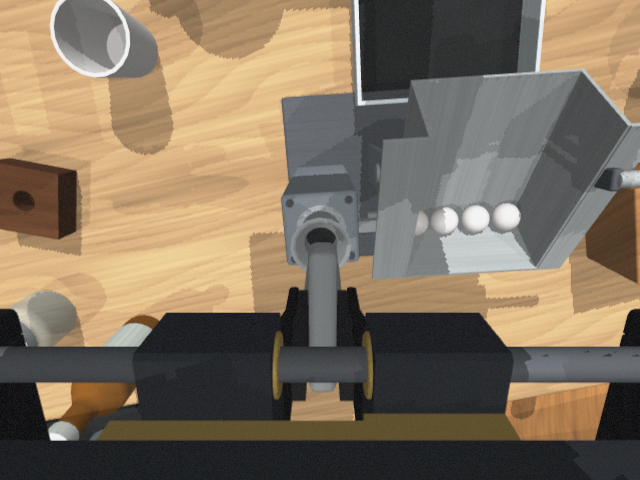

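View pics/s4.png

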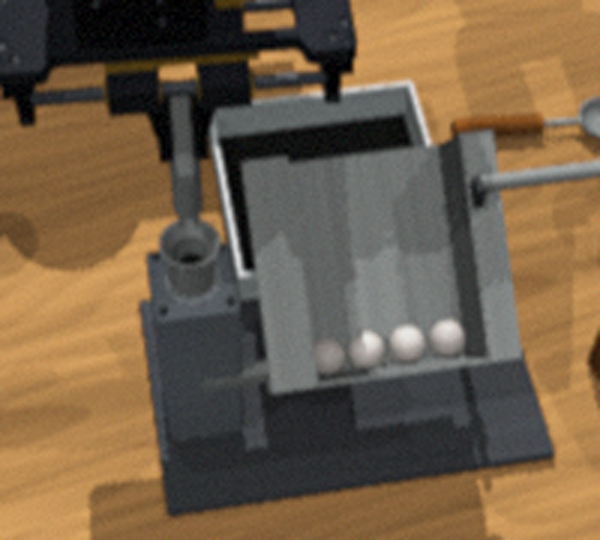

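The key hangs upright just above the funnel. In the scene zoom its foot is near (187,222) over the collar. I'll lower it gently.

Request:
{"fn": "jog_arm", "kwargs": {
  "motion": [
    [[-0.03, -0.04, 0.3], [0, 0, 0], 255],
    [[-0.03, -0.04, 0.6], [0, 0, 0], 255],
    [[-0.03, -0.04, 0.9], [0, 0, 0], 255],
    [[-0.03, -0.04, 1.2], [0, 0, 0], 255],
    [[-0.03, -0.04, 1.5], [0, 0, 0], 255],
    [[-0.03, -0.04, 1.5], [0, 0, 0], 255]
  ]
}}

```text
clock: 8.02
position: [0.5791, -0.0223, 0.2898]
ee_rot: [0.109, 0.994, 0.0, -0.002]
wrist_force: [0.1, 0.1, -1.6]
gripper_width: 0.0114
```

```bash
python3 - <<'E'
from cell import *
s=state(); print(s["clock"],s["position"],s["wrist_force"],s["torque"],s["gripper_width"])
E
```

```text
8.0167 [ 0.57913797 -0.02227358  0.28977712] [ 0.08180578  0.05203612 -1.62121355] [7.15548973e-02 5.21407012e-02 5.81293444e-05] 0.011437916309326819
```

Request:
{"fn": "jog_arm", "kwargs": {
  "motion": [
    [[0, 0, 0.2], [0, 0, 0], 255],
    [[0, 0, 0.4], [0, 0, 0], 255],
    [[0, 0, 0.55], [0, 0, 0], 255],
    [[0, 0, 0.65], [0, 0, 0], 255],
    [[0, 0, 0.65], [0, 0, 0], 255]
  ]
}}

```text
clock: 8.43
position: [0.58, -0.0222, 0.2755]
ee_rot: [0.108, 0.994, 0.0, -0.001]
wrist_force: [0.5, 0.7, -1.2]
gripper_width: 0.0118
```

Request:
{"fn": "jog_arm", "kwargs": {
  "motion": [
    [[0, 0, 0.05], [0, 0, 0], 255],
    [[0, 0, 0.1], [0, 0, 0], 255],
    [[0, 0, 0.1], [0, 0, 0], 255]
  ]
}}

```text
clock: 8.68
position: [0.5802, -0.0224, 0.2738]
ee_rot: [0.108, 0.994, -0.0, 0.0]
wrist_force: [-0.2, -0.6, -1.8]
gripper_width: 0.0117
```

Request:
{"fn": "jog_arm", "kwargs": {
  "motion": [
    [[0, 0, 0.05], [0, 0, 0], 255],
    [[0, 0, 0.1], [0, 0, 0], 255],
    [[0, 0, 0.1], [0, 0, 0], 255],
    [[0, 0, 0.1], [0, 0, 0], 255]
  ]
}}

```text
clock: 9.02
position: [0.5803, -0.0224, 0.2714]
ee_rot: [0.108, 0.994, -0.0, 0.0]
wrist_force: [-0.5, 0.6, -0.7]
gripper_width: 0.0117
```

Request:
{"fn": "jog_arm", "kwargs": {
  "motion": [
    [[0, 0, 0.04], [0, 0, 0], 255],
    [[0, 0, 0.08], [0, 0, 0], 255],
    [[0, 0, 0.08], [0, 0, 0], 255],
    [[0, 0, 0.08], [0, 0, 0], 255]
  ]
}}

```text
clock: 9.35
position: [0.5807, -0.0225, 0.2708]
ee_rot: [0.108, 0.994, -0.0, 0.001]
wrist_force: [-1.0, 0.4, 5.7]
gripper_width: 0.0118
```

Request:
{"fn": "jog_arm", "kwargs": {
  "motion": [
    [[0, 0, 0.01], [0, 0, -0.4], 255],
    [[0, 0, 0.02], [0, 0, -0.8], 255],
    [[0, 0, 0.02], [0, 0, -1.2], 255],
    [[0, 0, 0.02], [0, 0, -1.6], 255],
    [[0, 0, 0.02], [0, 0, -1.6], 255]
  ]
}}

```text
clock: 9.77
position: [0.5808, -0.0227, 0.2696]
ee_rot: [0.024, 1.0, -0.0, 0.001]
wrist_force: [1.5, -2.6, -0.4]
gripper_width: 0.0117
```

Request:
{"fn": "jog_arm", "kwargs": {
  "motion": [
    [[0, 0, 0.04], [0, 0, 0], 255],
    [[0, 0, 0.08], [0, 0, 0], 255],
    [[0, 0, 0.08], [0, 0, 0], 255]
  ]
}}

```text
clock: 10.02
position: [0.5807, -0.0229, 0.2674]
ee_rot: [0.025, 1.0, -0.001, 0.001]
wrist_force: [0.9, -2.8, 4.5]
gripper_width: 0.0117
```

Request:
{"fn": "jog_arm", "kwargs": {
  "motion": [
    [[0, 0, 0], [0, 0, -0.3], 255],
    [[0, 0, 0], [0, 0, -0.6], 255],
    [[0, 0, 0], [0, 0, -0.6], 255]
  ]
}}

```text
clock: 10.27
position: [0.5803, -0.0228, 0.2665]
ee_rot: [-0.007, 1.0, -0.0, 0.0]
wrist_force: [1.6, -2.8, 0.4]
gripper_width: 0.0115
```

```bash
python3 - <<'E'
from cell import *
s=state(); print(s["clock"],s["position"],s["wrist_force"],s["torque"],s["gripper_width"])
E
```

```text
10.2667 [ 0.58030378 -0.02282309  0.26645141] [ 1.62296203 -2.81072122  0.44354941] [-0.69258649 -0.35056291  0.00231646] 0.01148379796480093
```

Request:
{"fn": "jog_arm", "kwargs": {
  "motion": [
    [[-0.01, -0.02, 0.04], [0, 0, 0], 255],
    [[-0.01, -0.02, 0.08], [0, 0, 0], 255],
    [[-0.01, -0.02, 0.08], [0, 0, 0], 255]
  ]
}}

```text
clock: 10.52
position: [0.5803, -0.023, 0.2642]
ee_rot: [-0.006, 1.0, -0.0, -0.0]
wrist_force: [0.7, -2.3, 1.3]
gripper_width: 0.0119
```

Request:
{"fn": "jog_arm", "kwargs": {
  "motion": [
    [[0, -0.02, 0.04], [0, 0, 0], 255],
    [[0, -0.02, 0.08], [0, 0, 0], 255],
    [[0, -0.02, 0.08], [0, 0, 0], 255]
  ]
}}

```text
clock: 10.77
position: [0.5803, -0.0232, 0.2625]
ee_rot: [-0.006, 1.0, 0.0, -0.0]
wrist_force: [0.4, -2.3, 0.8]
gripper_width: 0.0118
```

Request:
{"fn": "jog_arm", "kwargs": {
  "motion": [
    [[0, -0.02, 0.04], [0, 0, 0], 255],
    [[0, -0.02, 0.08], [0, 0, 0], 255],
    [[0, -0.02, 0.08], [0, 0, 0], 255]
  ]
}}

```text
clock: 11.02
position: [0.5806, -0.0235, 0.2615]
ee_rot: [-0.007, 1.0, 0.0, 0.0]
wrist_force: [-1.0, -1.1, 5.2]
gripper_width: 0.0117
```

Request:
{"fn": "jog_arm", "kwargs": {
  "motion": [
    [[0, 0, 0.04], [0, 0, 0], 255],
    [[0, 0, 0.06], [0, 0, 0], 255],
    [[0, 0, 0.06], [0, 0, 0], 255]
  ]
}}

```text
clock: 11.27
position: [0.5809, -0.0236, 0.2615]
ee_rot: [-0.007, 1.0, 0.0, 0.001]
wrist_force: [-2.0, -0.3, 11.0]
gripper_width: 0.0116
```

The key stops firmly 9–10 mm below its first contact, so it is home. I'll ease the press and turn it clockwise.

Request:
{"fn": "jog_arm", "kwargs": {
  "motion": [
    [[0, 0, -0.04], [0, 0, 0.3], 255],
    [[0, 0, -0.05], [0, 0, 0.7], 255],
    [[0, 0, -0.05], [0, 0, 1.1], 255],
    [[0, 0, -0.05], [0, 0, 1.5], 255],
    [[0, 0, -0.05], [0, 0, 1.9], 255],
    [[0, 0, -0.05], [0, 0, 2.3], 255],
    [[0, 0, -0.05], [0, 0, 2.7], 255],
    [[0, 0, -0.05], [0, 0, 3.1], 255],
    [[0, 0, -0.05], [0, 0, 3.5], 255],
    [[0, 0, -0.05], [0, 0, 4], 255]
  ]
}}

```text
clock: 12.1
position: [0.5806, -0.0235, 0.2615]
ee_rot: [0.202, 0.979, 0.0, 0.0]
wrist_force: [-1.1, -1.0, 5.9]
gripper_width: 0.0115
```

```bash
python3 - <<'E'
from cell import *
s=state(); print(s["clock"],s["position"],s["wrist_force"],s["torque"],s["gripper_width"])
E
```

```text
12.1 [ 0.58064381 -0.02352568  0.26149993] [-1.08030937 -0.97585643  5.91853465] [-0.14641561  0.23930378  0.08405774] 0.011472511177981811
```

Request:
{"fn": "jog_arm", "kwargs": {
  "motion": [
    [[0, 0, 0], [0, 0, 0.4], 255],
    [[0, 0, 0], [0, 0, 0.8], 255],
    [[0, 0, 0], [0, 0, 1.2], 255],
    [[0, 0, 0], [0, 0, 1.6], 255],
    [[0, 0, 0], [0, 0, 2], 255],
    [[0, 0, 0], [0, 0, 2.4], 255],
    [[0, 0, 0], [0, 0, 2.8], 255],
    [[0, 0, 0], [0, 0, 3.2], 255],
    [[0, 0, 0], [0, 0, 3.6], 255],
    [[0, 0, 0], [0, 0, 4], 255]
  ]
}}

```text
clock: 12.93
position: [0.5806, -0.0235, 0.2615]
ee_rot: [0.402, 0.916, 0.0, 0.0]
wrist_force: [-1.8, -0.9, 6.2]
gripper_width: 0.0116
```

Request:
{"fn": "jog_arm", "kwargs": {
  "motion": [
    [[0, 0, 0], [0, 0, 0.4], 255],
    [[0, 0, 0], [0, 0, 0.8], 255],
    [[0, 0, 0], [0, 0, 1.2], 255],
    [[0, 0, 0], [0, 0, 1.6], 255],
    [[0, 0, 0], [0, 0, 2], 255],
    [[0, 0, 0], [0, 0, 2.4], 255],
    [[0, 0, 0], [0, 0, 2.8], 255],
    [[0, 0, 0], [0, 0, 3.2], 255],
    [[0, 0, 0], [0, 0, 3.5], 255],
    [[0, 0, 0], [0, 0, 3.5], 255]
  ]
}}

```text
clock: 13.77
position: [0.5806, -0.0235, 0.2615]
ee_rot: [0.562, 0.827, 0.0, 0.0]
wrist_force: [-0.4, -0.7, 5.9]
gripper_width: 0.0117
```

```bash
python3 - <<'E'
from h import *
from cell import *
s=state(); d=get_image("wrist"); pickle.dump((s,d),open("w5.pkl","wb"));cv2.imwrite("pics/w5.png",d["color"])
print(s["clock"],s["position"],s["wrist_force"],s["torque"],s["gripper_width"],R.from_quat(s["ee_rot"]).apply([1,0,0]))
E
```

```text
13.7667 [ 0.58062654 -0.02353774  0.26147893] [-0.44379873 -0.65628821  5.90427458] [-0.27463565  0.26438733  0.12477363] 0.011676434723076745 [-3.69275247e-01  9.29320070e-01  8.82969486e-06]
```

View pics/w5.png

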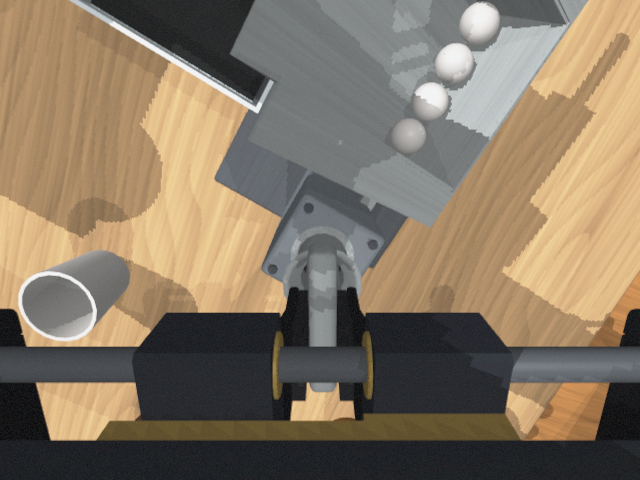

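The bar is still square in the fingers and stands about 1.05 rad clockwise of the stand's x axis. I'll relieve the press, open and rise.

Request:
{"fn": "jog_arm", "kwargs": {
  "motion": [
    [[0, 0, -0.05], [0, 0, -0.05], 255],
    [[0, 0, -0.05], [0, 0, -0.05], 200],
    [[0, 0, -0.05], [0, 0, -0.05], 130],
    [[0, 0, -0.05], [0, 0, -0.05], 100],
    [[0, 0, -0.05], [0, 0, -0.05], 100]
  ]
}}

```text
clock: 14.23
position: [0.5803, -0.0236, 0.2614]
ee_rot: [0.559, 0.829, -0.0, -0.0]
wrist_force: [0.5, 0.0, -0.3]
gripper_width: 0.0307
```

Request:
{"fn": "jog_arm", "kwargs": {
  "motion": [
    [[0, 0, -0.2], [0, 0, 0], 100],
    [[0, 0, -0.6], [0, 0, 0], 100],
    [[0, 0, -1.2], [0, 0, 0], 100],
    [[0, 0, -2.2], [0, 0, 0], 100],
    [[0, 0, -3.2], [0, 0, 0], 100],
    [[0, 0, -3.7], [0, 0, 0], 100],
    [[0, 0, -3.7], [0, 0, 0], 100]
  ]
}}

```text
clock: 14.82
position: [0.5821, -0.0241, 0.3593]
ee_rot: [0.559, 0.829, 0.002, 0.004]
wrist_force: [-0.2, -0.2, 0.3]
gripper_width: 0.0527
```

```bash
python3 - <<'E'
from h import *
from cell import *
s=state(); d=get_image("wrist"); e=get_image("scene"); pickle.dump((s,d,e),open("w6.pkl","wb"));cv2.imwrite("pics/w6.png",d["color"])
cv2.imwrite("pics/s6.png",cv2.resize(e["color"][130:310,230:430],None,fx=3,fy=3,interpolation=cv2.INTER_CUBIC))
print(s["clock"],s["position"],s["wrist_force"],s["gripper_width"])
# model overlay: bar top at .278
E
```

```text
14.8167 [ 0.58210024 -0.0241179   0.3592617 ] [-0.18109154 -0.18341274  0.34845394] 0.05270349407836777
```

View pics/w6.png

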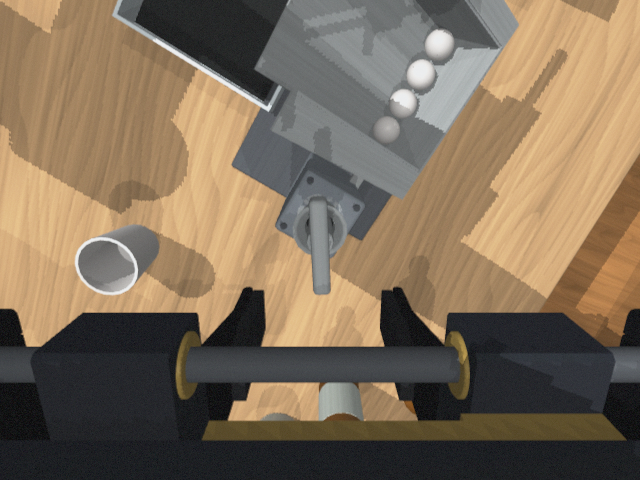

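View pics/s6.png

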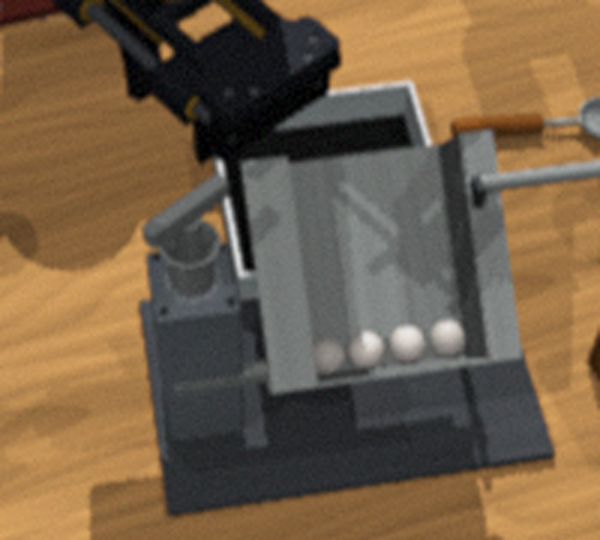

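The key is left in the lock with its bar turned clockwise, from (318,205) to (322,288) in the wrist view. The bin and balls are undisturbed. Next is the rod.

```bash
python3 - <<'E'
from h import *
from cell import *
s0,d,e=pickle.load(open("w6.pkl","rb"))
a=atz(d,317.5,203,.278,s0);b=atz(d,321.5,285,.278,s0);print((a+b)/2,np.linalg.norm(a-b),np.degrees(np.arctan2((b-a)[1],(b-a)[0])))
s=state()
print(go(s,[.5918,.2602,.31],down(np.radians(-8.4))[0]))
E
```

```text
[ 0.58000813 -0.02125159  0.278     ] 0.056126776490203104 -65.37193290000842
(array([10.364,  4.679,  1.773]), array([7.000e-03, 2.000e-03, 5.075e+00]))
```

Request:
{"fn": "jog_arm", "kwargs": {
  "motion": [
    [[1, 0.4, 0], [0, 0, 0.5], 100],
    [[2.4, 1.1, 0], [0, 0, 1.2], 100],
    [[3.8, 1.7, 0], [0, 0, 2], 100],
    [[5.2, 2.3, 0], [0, 0, 2.8], 100],
    [[6.6, 3, 0], [0, 0, 3.6], 100],
    [[8, 3.6, 0.5], [0, 0, 4.4], 100],
    [[9.2, 4.2, 1], [0, 0, 5.1], 100],
    [[10, 4.5, 1.5], [0, 0, 5.1], 100],
    [[10.4, 4.7, 1.8], [0, 0, 5.1], 100],
    [[10.4, 4.7, 1.8], [0, 0, 5.1], 100]
  ]
}}

```text
clock: 15.75
position: [0.5897, 0.2628, 0.3044]
ee_rot: [0.757, 0.654, -0.003, -0.002]
wrist_force: [-0.1, -1.0, -0.6]
gripper_width: 0.0531
```

Request:
{"fn": "jog_arm", "kwargs": {
  "motion": [
    [[0, 0, 0], [0, 0, 0], 100],
    [[0, 0, 0], [0, 0, 0], 100]
  ]
}}

```text
clock: 15.92
position: [0.5922, 0.2598, 0.3095]
ee_rot: [0.758, 0.652, -0.0, 0.0]
wrist_force: [-0.0, 0.8, -0.4]
gripper_width: 0.0528
```

```bash
python3 - <<'E'
from h import *
from cell import *
s=state(); d=get_image("wrist"); pickle.dump((s,d),open("w7.pkl","wb"));im=d["color"].copy()
U=np.array([.5711,.1197]);y=np.array([.1461,.9893]);x=np.array([.9893,-.1461])
P=[[*(U+a*y+b*x),.215] for a,b in [(.073,-.006),(.159,-.006),(.159,.006),(.073,.006)]]
cv2.polylines(im,[np.round(proj(d,P,s)).astype(np.int32)],True,(255,0,255),1)
cv2.imwrite("pics/w7.png",im)
print(s["clock"],s["position"],s["wrist_force"],s["gripper_width"])
print(go(s,[*(U+.142*y),.195],down(np.radians(-8.4))[0]))
E
```

```text
15.9167 [0.59216245 0.25979084 0.30951869] [-4.34738536e-04  7.90383373e-01 -3.90510737e-01] 0.05284296091610718
(array([ 0.017, -0.016,  4.581]), array([ 0.002,  0.006, -0.034]))
```

View pics/w7.png

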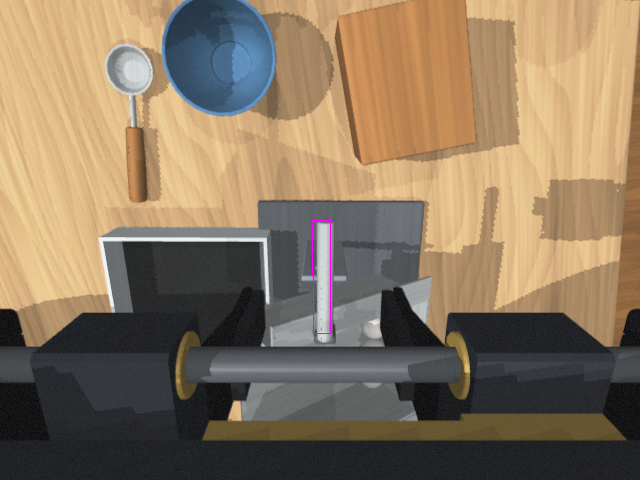

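The rod lies inside the predicted outline, from (323,222) to (323,335). I'll go down and grip it.

Request:
{"fn": "jog_arm", "kwargs": {
  "motion": [
    [[0, 0, 1], [0, 0, 0], 100],
    [[0, 0, 2.2], [0, 0, 0], 100],
    [[0, 0, 3.3], [0, 0, 0], 100],
    [[0, 0, 4.1], [0, 0, 0], 100],
    [[0, 0, 4.5], [0, 0, 0], 100],
    [[0, 0, 4.5], [0, 0, 0], 100],
    [[0, 0, 4.5], [0, 0, 0], 180],
    [[0, 0, 4.5], [0, 0, 0], 255],
    [[0, 0, 4.5], [0, 0, 0], 255],
    [[0, 0, 4.5], [0, 0, 0], 255]
  ]
}}

```text
clock: 16.8
position: [0.5928, 0.2614, 0.1988]
ee_rot: [0.758, 0.652, 0.001, 0.001]
wrist_force: [0.2, -0.5, 1.1]
gripper_width: 0.0334
```

Request:
{"fn": "jog_arm", "kwargs": {
  "motion": [
    [[0, 0, 0], [0, 0, 0], 255],
    [[0, 0, 0], [0, 0, 0], 255],
    [[0, 0, 0], [0, 0, 0], 255]
  ]
}}

```text
clock: 17.05
position: [0.5921, 0.2613, 0.1972]
ee_rot: [0.758, 0.652, 0.0, 0.0]
wrist_force: [1.6, -1.3, 1.6]
gripper_width: 0.014
```

```bash
python3 - <<'E'
from cell import *
import numpy as np
s=state(); print(s["clock"],s["position"],s["wrist_force"],s["torque"],s["gripper_width"],s["ee_rot"])
for t in np.linspace(.1,1.15,22): print(round(t,2),(-110*np.sin(t)/25).round(2),(110*(1-np.cos(t))/25).round(2))
E
```

```text
17.05 [0.59213469 0.26133846 0.19720399] [ 1.58597338 -1.32560725  1.64929184] [-0.11809399 -0.44119668  0.00733603] 0.013990503015725065 [7.57814317e-01 6.52470061e-01 4.40241922e-04 2.93420201e-04]
0.1 -0.44 0.02
0.15 -0.66 0.05
0.2 -0.87 0.09
0.25 -1.09 0.14
0.3 -1.3 0.2
0.35 -1.51 0.27
0.4 -1.71 0.35
0.45 -1.91 0.44
0.5 -2.11 0.54
0.55 -2.3 0.65
0.6 -2.48 0.77
0.65 -2.66 0.9
0.7 -2.83 1.03
0.75 -3.0 1.18
0.8 -3.16 1.33
0.85 -3.31 1.5
0.9 -3.45 1.66
0.95 -3.58 1.84
1.0 -3.7 2.02
1.05 -3.82 2.21
1.1 -3.92 2.4
1.15 -4.02 2.6
```

Request:
{"fn": "jog_arm", "kwargs": {
  "motion": [
    [[0, -0.1, 0], [0, 0, 0], 255],
    [[0, -0.3, 0.01], [0, 0, 0], 255],
    [[0, -0.5, 0.03], [0, 0, 0], 255],
    [[0, -0.66, 0.05], [0, 0, 0], 255],
    [[0, -0.66, 0.05], [0, 0, 0], 255]
  ]
}}

```text
clock: 17.47
position: [0.5755, 0.2639, 0.1962]
ee_rot: [0.758, 0.653, 0.001, 0.0]
wrist_force: [2.7, -0.0, 2.1]
gripper_width: 0.0111
```

The bin moves freely at 0.15 rad with about 3 N, so it is unbolted. I'll follow the arc.

Request:
{"fn": "jog_arm", "kwargs": {
  "motion": [
    [[0, -0.21, 0.04], [0, 0, 0], 255],
    [[0, -0.43, 0.09], [0, 0, 0], 255],
    [[0, -0.64, 0.15], [0, 0, 0], 255],
    [[0, -0.85, 0.22], [0, 0, 0], 255],
    [[0, -1.05, 0.3], [0, 0, 0], 255],
    [[0, -1.25, 0.39], [0, 0, 0], 255],
    [[0, -1.45, 0.49], [0, 0, 0], 255],
    [[0, -1.64, 0.6], [0, 0, 0], 255],
    [[0, -1.82, 0.72], [0, 0, 0], 255],
    [[0, -2, 0.85], [0, 0, 0], 255]
  ]
}}

```text
clock: 18.3
position: [0.5253, 0.2718, 0.174]
ee_rot: [0.758, 0.653, 0.0, -0.0]
wrist_force: [2.6, 4.1, 2.5]
gripper_width: 0.0109
```

Request:
{"fn": "jog_arm", "kwargs": {
  "motion": [
    [[0, -0.17, 0.13], [0, 0, 0], 255],
    [[0, -0.34, 0.28], [0, 0, 0], 255],
    [[0, -0.5, 0.43], [0, 0, 0], 255],
    [[0, -0.65, 0.6], [0, 0, 0], 255],
    [[0, -0.79, 0.76], [0, 0, 0], 255],
    [[0, -0.92, 0.94], [0, 0, 0], 255],
    [[0, -1.04, 1.12], [0, 0, 0], 255],
    [[0, -1.16, 1.31], [0, 0, 0], 255],
    [[0, -1.24, 1.46], [0, 0, 0], 255],
    [[0, -1.24, 1.46], [0, 0, 0], 255]
  ]
}}

```text
clock: 19.13
position: [0.4949, 0.2765, 0.1367]
ee_rot: [0.758, 0.653, 0.0, -0.0]
wrist_force: [7.2, 6.2, -4.3]
gripper_width: 0.0106
```

```bash
python3 - <<'E'
from h import *
from cell import *
s=state(); d=get_image("wrist"); e=get_image("scene");cv2.imwrite("pics/w8.png",d["color"])
cv2.imwrite("pics/s8.png",cv2.resize(e["color"][130:310,230:430],None,fx=3,fy=3,interpolation=cv2.INTER_CUBIC))
print(s["clock"],s["position"],s["wrist_force"],s["gripper_width"])
E
```

```text
19.1333 [0.49492366 0.27647655 0.13668978] [ 7.21662661  6.23117751 -4.26898109] 0.010566561952098234
```

View pics/s8.png

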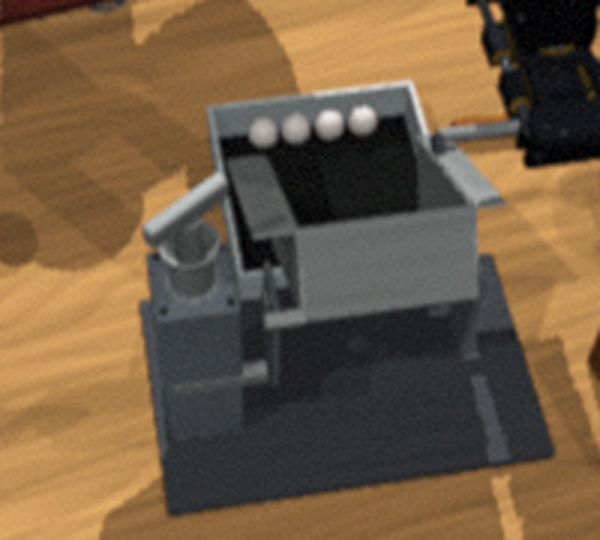

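All four balls lie at the front of the tray. I'll bring the bin fully to its stop and then release it.

Request:
{"fn": "jog_arm", "kwargs": {
  "motion": [
    [[0, -0.05, 0.1], [0, 0, 0], 255],
    [[0, -0.1, 0.2], [0, 0, 0], 255],
    [[0, -0.13, 0.28], [0, 0, 0], 255],
    [[0, -0.13, 0.28], [0, 0, 0], 255]
  ]
}}

```text
clock: 19.57
position: [0.4951, 0.2767, 0.1361]
ee_rot: [0.758, 0.653, 0.003, 0.002]
wrist_force: [1.2, -1.5, 26.7]
gripper_width: 0.0108
```

```bash
python3 - <<'E'
from cell import *
s=state(); print(s["clock"],s["position"],s["wrist_force"],s["torque"],s["gripper_width"])
E
```

```text
19.5667 [0.49509702 0.27668095 0.13605318] [ 1.20470826 -1.5066635  26.71329546] [-0.51752233 -0.12518342 -0.00813006] 0.010790481724652865
```

The bin is at its stop; it pushes back with 27 N. I'll relieve, open and lift away.

Request:
{"fn": "jog_arm", "kwargs": {
  "motion": [
    [[0, 0.03, -0.2], [0, 0, 0], 255],
    [[0, 0.03, -0.24], [0, 0, 0], 200],
    [[0, 0.03, -0.24], [0, 0, 0], 120],
    [[0, 0.03, -0.24], [0, 0, 0], 90],
    [[0, 0.03, -0.24], [0, 0, 0], 90],
    [[0, 0.03, -0.24], [0, 0, 0], 90]
  ]
}}

```text
clock: 20.07
position: [0.4914, 0.2756, 0.1355]
ee_rot: [0.758, 0.652, -0.002, -0.001]
wrist_force: [0.1, 0.4, 0.2]
gripper_width: 0.0364
```

Request:
{"fn": "jog_arm", "kwargs": {
  "motion": [
    [[0, 0, -0.3], [0, 0, 0], 90],
    [[0, 0, -1], [0, 0, 0], 90],
    [[0, 0, -2], [0, 0, 0], 90],
    [[0, 0, -3.3], [0, 0, 0], 90],
    [[0, 0, -4.8], [0, 0, 0], 90],
    [[1, 0, -6.2], [0, 0, 0], 90],
    [[2, 0, -7.4], [0, 0, 0], 90],
    [[3, 0, -8], [0, 0, 0], 90],
    [[3.4, 0, -8], [0, 0, 0], 90],
    [[3.4, 0, -8], [0, 0, 0], 90]
  ]
}}

```text
clock: 20.9
position: [0.5054, 0.362, 0.3374]
ee_rot: [0.757, 0.653, 0.001, -0.0]
wrist_force: [-0.0, -1.2, -0.3]
gripper_width: 0.0562
```

```bash
python3 - <<'E'
from h import *
from cell import *
s=state(); d=get_image("top"); e=get_image("scene")
pickle.dump((d,e),open("fin.pkl","wb"))
cv2.imwrite("pics/s9.png",cv2.resize(e["color"][130:310,230:430],None,fx=3,fy=3,interpolation=cv2.INTER_CUBIC))
cv2.imwrite("pics/t9.png",cv2.resize(d["color"][130:350,140:500],None,fx=2.2,fy=2.2,interpolation=cv2.INTER_CUBIC))
print(s["clock"],s["position"],s["wrist_force"],s["gripper_width"])
E
```

```text
20.9 [0.50544176 0.36196899 0.33738187] [-0.04561871 -1.24991164 -0.28428905] 0.05617739479793718
```

View pics/s9.png

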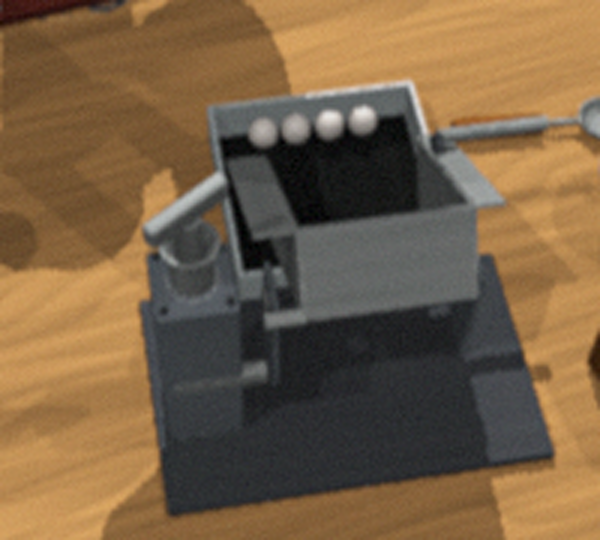

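View pics/t9.png

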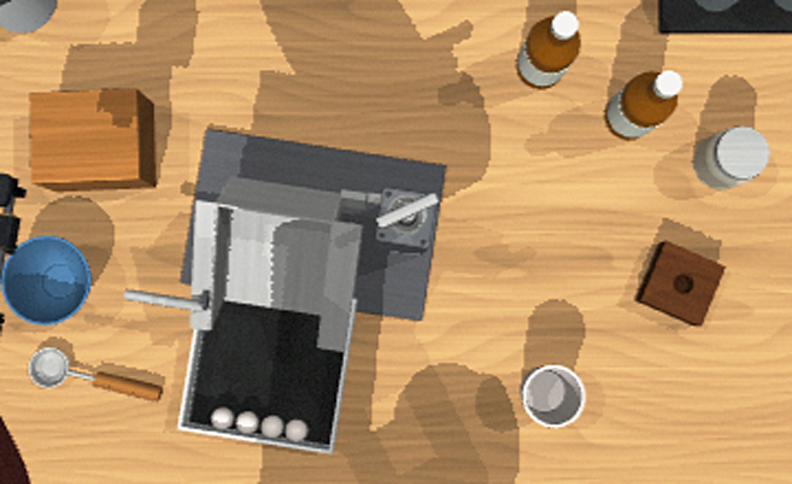

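The final pictures show:
- All four balls are in the tray (top-view zoom, (222–297, 418–430)).
- The bin is tipped.
- The key is in the lock with its bar at about -69° world, roughly 1.06 rad clockwise of the stand's x axis.
- The bystanders have not moved.

I'll hand in.

```bash
python3 - <<'E'
from cell import *
print(hand_in())
E
```

```text
the job is handed in; nothing more can be done
None
```

The job is done and handed in at about 21 s of the 61 s allowed; `hand_in()` reports no verdict.

- **Key:** I took it from the stand and lowered it into the lock until it rested on the blade. Light pressing and a small anticlockwise turn let it drop about 9–10 mm to a firm floor. I then turned it clockwise to about 1.05 rad from the stand's x axis and released it there.
- **Bin:** It moved freely past the bolted limit with only about 3 N. I followed the rod's arc to the stop and let go once the bin pushed back with about 27 N.
- **Balls and surroundings:** The last scene and top pictures show all four balls in the tray and the bin still tipped. The key is still in the lock and the bystanders have not moved.
- **Forces:** The highest end-of-move reading was about 27 N. While seating the key it was 11 N.
- **Disagreement in the checks:** A rough wrist-camera measurement of the bar gave its length as 56 mm instead of 66 mm and about 1.0 rad clockwise. The gripper pose (1.05) and the final top view (about 1.06) agree with each other, and all three are past the required 0.85 rad.
- **Not measured:** I did not measure the key's height again after release. That it is still home rests on the pressing result and the pictures.

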